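# Put the scale's check weights back in their holders

## Robot

A 6-joint arm with a two-finger parallel gripper is mounted at the origin on the work surface; the furniture and walls round the work are solid. World frame = base frame: x ahead of the robot, y to its left, z up, the work surface at z = 0. Lengths are in m, angles in rad, forces in N, time in s.
With the tool pointing down it reaches from about 0.375 to 0.9 m from the base axis. Payload 3.1 kg.
Tool frame: the origin (TCP) lies at the very end of the fingers, on their centre line; the grasp point (between the pads) lies 19 mm behind it; z points along the fingers, y is the line along which they close (so a half turn about z gives the same grasp; the last joint's range is limited). The gripper opens to 87 mm and grips with 3 to 60 N. Pads are 19 mm wide; open, the fingers measure 117 mm over their backs; the gripper's body (75 mm by 190 mm) begins 51 mm behind the grasp point.
Start: joints at [0.971, 0.527, 1.433, -0, 1.181, -0.178], TCP at [0.256, 0.57, 0.223] pointing down, gripper open.
Joint ranges: [-3.08, 3.08], [-0.75, 2.2], [0.22, 2.44], [-1.43, 4.57], [0, 2.65], [-2.85, 2.85]. Speed limits (rad/s): [2.79, 2.79, 3.14, 3.14, 3.14, 3.14].

## Interface

Orientations are given as a unit quaternion [x, y, z, w].
In Python, from rig import robot gives the robot as it stands. The module is installed in compiled form; this text tells all that it offers.
- The arm moves only by the tool servo_tool, never from a script. Its argument "rows" is one flat list of numbers, 5 for each row, row after row: the closure, from -1 (fully open) to 1 (shut), so that 0 is half open, then the shift along the tool's x, y, z in m, then the turn about the tool's z in degrees. A call has 1 to 5 rows; each row shifts and turns the commanded pose from where the row before left it, along the tool's axes as they then stand; what a row does not reach is not made up. A row lasts 1/12 s, in which the tool goes at most 41.7 mm and 7.16 degrees, less where a joint would pass 70% of its speed; a pose out of reach is approached as far as the arm can. A call with a gripper value outside its range is refused whole. The fingers move at their own pace and stop on an object; "newtons" is the grip in N (left out, the last holds). Time passes only in rows, so rows that do not move let the fingers close. It gives the time, the measured TCP pose, the force, the opening and the grip force at its end, in the units of the state.
- robot.get_obs(): the state, without advancing time (a new reading comes with each control period).
- robot.camera(name): name is "scene" or "top" or "wrist"; returns a dict with "pixels" (400x640x3 uint8, red, green, blue), "intrinsics" (3x3 intrinsics, pixels), "dist" ([k1, k2, p1, p2, k3] as OpenCV has them; the pictures are not rectified), "rvec" (rotation vector, rad) and "tvec" (3), from world to camera coordinates, as OpenCV has them; the wrist camera has in their place "mount" (4x4, takes a point from camera to tool coordinates, whose origin is the TCP and whose axes are the flange's). Camera axes: x right, y down, z forward; pixel columns grow to the right and rows downward; lengths in m; the calibration is good to about 2 mm. A picture is of the moment at which its call begins: read the wrist's pose just before it. There is no depth.
- robot.hand_in(): hands the job in; it is judged then, once.
Trained networks look in a picture, given as the dict that the camera call returned (one of the last four; its "shot" number tells which), for a name from the list of things; names that differ only in an ending like _2 or _b are one class to them, and where a whole thing is asked for, a point or a joint stands for the part that bears it (a point fixed in the world has none). Each returns a list of dicts, best first, with "score" (0 to 1); they miss things now and then, are a little off and sometimes report something else, mostly with a low value. They report only what shows in the picture. A call takes as long as a camera call. They do not tell look-alikes from the thing itself.
- robot.spot_in(picture, query): "at" ([x, y, z] in m, in world coordinates, good to about 4 mm: the middle of the surface that is visible of it).
- robot.outline_of(picture, query): "region" (400x640 bool, what is visible of it).
- robot.place_of(picture, query): "at" ([x, y, z] in m, in world coordinates, good to about 4 mm: a listed point, or the origin of a listed thing).
The state is a dict: "time": time; "q": joint angles; "joint_velocities": joint speeds; "joint_torque": joint torques, N m; "position": TCP position; "tool_rot": TCP orientation; "ft_force": force on the tool from outside, world axes, zero at the start; "moment": the same for the moment, N m; "grip_width": finger opening in m; "grip_force": force on a finger pad.
Only numpy, scipy, OpenCV 4.12 (cv2) and the standard library are available. Lean on these libraries where they do the work, as an engineer would, in place of code of your own. Each camera call takes 0.05 s, during which the arm holds its last target. There are 200 camera calls.

## Task

The packing scale has been checked; now take the stack of four steel weights off it and put every weight away in the round wooden holder made for it: the largest weight in the largest holder, the next in the next, down to the smallest. Each must sit flat inside its recess; set them down rather than dropping them, and leave the spice jar and the mushroom where they are.

Things in the scene. Friction and masses are not known exactly. Their poses are not given: they have to be found in the camera images.
- weight_large_center (a point): centre (half-way up, on the axis) of the largest of four plain steel check weights: an upright disc, diameter 64 mm, height 32 mm, under 0.7 kg; z axis up along its axis. At the start it is in the stack, lowest, standing on the round platter of a low white packing scale (fixed, 140x110 mm) whose platter, 104 mm across, is 40 mm above the table; the weights only lie on one another, up to 4 mm off-centre.
- weight_medium_center (a point): centre (half-way up, on the axis) of the second largest of four plain steel check weights: an upright disc, diameter 52 mm, height 32 mm, under 0.7 kg; z axis up along its axis. At the start it is in the stack, second from below; the weights only lie on one another, up to 4 mm off-centre.
- weight_small_center (a point): centre (half-way up, on the axis) of the second smallest of four plain steel check weights: an upright disc, diameter 40 mm, height 32 mm, under 0.7 kg; z axis up along its axis. At the start it is in the stack, third from below; the weights only lie on one another, up to 4 mm off-centre.
- weight_tiny_center (a point): centre (half-way up, on the axis) of the smallest of four plain steel check weights: an upright disc, diameter 28 mm, height 32 mm, under 0.7 kg; z axis up along its axis. At the start it is in the stack, on top; the weights only lie on one another, up to 4 mm off-centre.
- holder_large_seat (a point): centre of the recess floor of the largest of four fixed round pale wooden holders (low dishes, 14 mm high): recess 80 mm across and 4 mm deep, its floor 10 mm above the table, outer diameter 94 mm; z axis up. Made for the 64 mm weight, with 8 mm of play all round; a seated weight's centre is 16 mm above this point.
- holder_medium_seat (a point): centre of the recess floor of the second largest of four fixed round pale wooden holders (low dishes, 14 mm high): recess 68 mm across and 4 mm deep, its floor 10 mm above the table, outer diameter 82 mm; z axis up. Made for the 52 mm weight, with 8 mm of play all round; a seated weight's centre is 16 mm above this point.
- holder_small_seat (a point): centre of the recess floor of the second smallest of four fixed round pale wooden holders (low dishes, 14 mm high): recess 56 mm across and 4 mm deep, its floor 10 mm above the table, outer diameter 70 mm; z axis up. Made for the 40 mm weight, with 8 mm of play all round; a seated weight's centre is 16 mm above this point.
- holder_tiny_seat (a point): centre of the recess floor of the smallest of four fixed round pale wooden holders (low dishes, 14 mm high): recess 44 mm across and 4 mm deep, its floor 10 mm above the table, outer diameter 58 mm; z axis up. Made for the 28 mm weight, with 8 mm of play all round; a seated weight's centre is 16 mm above this point.
- jar_center (a point): centre of a bystander: glass spice jar with a lid, 44 mm across, 109 mm high, standing loose on the table beyond the holders; leave it where it is
- mushroom_center (a point): about the centre of a bystander: loose brown mushroom cap, about 57x48x30 mm, lying on the table on the robot's side of the work; leave it where it is
Things that resemble listed ones, but are neither listed nor needed, are in the scene too. Leave any red look-alike of the part that bears holder_tiny_seat alone.

How it is judged:
At the end, for the whole second after the job is handed in: Each of the four weights lies in the recess of the holder of its own size: axis within 10 mm of the holder's centre, its centre 16 mm (within 3 mm) above the recess floor, tilted less than 0.04 rad, at rest and released (horizontal distance between weight_large_center and holder_large_seat below 0.01 m and z of weight_large_center in the frame of holder_large_seat between 0.013 and 0.019 m and angle between each of weight_large_center, weight_medium_center, weight_small_center, weight_tiny_center's own z axis and vertical below 0.04 rad and linear speed of each of weight_large, weight_medium, weight_small, weight_tiny below 0.02 m/s and contact force between the fingers and weight_large below 0.1 N and horizontal distance between weight_medium_center and holder_medium_seat below 0.01 m and z of weight_medium_center in the frame of holder_medium_seat between 0.013 and 0.019 m and contact force between the fingers and weight_medium below 0.1 N and horizontal distance between weight_small_center and holder_small_seat below 0.01 m and z of weight_small_center in the frame of holder_small_seat between 0.013 and 0.019 m and contact force between the fingers and weight_small below 0.1 N and horizontal distance between weight_tiny_center and holder_tiny_seat below 0.01 m and z of weight_tiny_center in the frame of holder_tiny_seat between 0.013 and 0.019 m and contact force between the fingers and weight_tiny below 0.1 N); the robot touches nothing.
It fails at once if a weight is dropped: it falls freely, touching nothing, faster than 0.5 m/s ((linear speed of weight_large above 0.5 m/s and contact force between weight_large and anything else below 0.01 N) or (linear speed of weight_medium above 0.5 m/s and contact force between weight_medium and anything else below 0.01 N) or (linear speed of weight_small above 0.5 m/s and contact force between weight_small and anything else below 0.01 N) or (linear speed of weight_tiny above 0.5 m/s and contact force between weight_tiny and anything else below 0.01 N)).
It fails at once if the spice jar is moved by more than 15 mm (distance of jar_center from where it was at the start of the episode above 0.015 m).
It fails at once if the mushroom is moved by more than 15 mm (distance of mushroom_center from where it was at the start of the episode above 0.015 m).
It also fails if it takes over 112 s, if anything falls off the work surface, if the arm or the gripper's body presses on something with over 40 N, if the wrist force passes 120 N, or if a joint passes its speed limit or range.

## Working session

There is one attempt and no reset: what is moved stays moved. The work goes in short steps, Python scripts to look and compute and a tool call to move; the robot and the scene stay as the last step left them, time stands still between calls to the robot, and variables do not carry over. Pictures are saved under pics/ and viewed, at most 15 in all, crops included, and the job is handed in when it is done.

Besides the shell and the picture viewer there is one more tool, called after "Call:" in YAML: its name, and indented under it one key for each argument. servo_tool: Moves the arm, as the interface text tells. Its arguments: {"type":"object","properties":{"rows":{"type":"array","items":{"type":"number"}},"newtons":{"type":"number"}},"required":["rows"]}

```bash
mkdir -p pics
cat > h.py <<'E'
import numpy as np, cv2
from rig import robot
def save(p,n): cv2.imwrite(f'pics/{n}.png',cv2.cvtColor(p['pixels'],cv2.COLOR_RGB2BGR))
def ray(p,uv,z):
    """pixels -> world points on plane z (fixed cameras)"""
    R,_=cv2.Rodrigues(np.array(p['rvec'],float)); t=np.array(p['tvec'],float).ravel()
    u=cv2.undistortPoints(np.array(uv,float).reshape(-1,1,2),np.array(p['intrinsics']),np.array(p['dist'])).reshape(-1,2)
    d=np.c_[u,np.ones(len(u))]@R; c=-R.T@t
    return c+d*((z-c[2])/d[:,2])[:,None]
E
python3 - <<'E'
from h import *
o=robot.get_obs(); print({k:np.round(v,4) for k,v in o.items()})
for c in ('top','scene'):
    p=robot.camera(c); save(p,c+'0'); print(c,[np.round(np.array(p[k]),3).tolist() for k in('rvec','tvec')])
    for s in 'large medium small tiny'.split():
        for n in (f'weight_{s}_center',f'holder_{s}_seat'):
            print(n,[(np.round(d['at'],3).tolist(),round(d['score'],2)) for d in robot.place_of(p,n)])
    for n in('jar_center','mushroom_center'): print(n,[(np.round(d['at'],3).tolist(),round(d['score'],2)) for d in robot.place_of(p,n)])
E
```

```text
{'time': np.float64(0.0), 'q': array([ 0.9705,  0.5285,  1.4339, -0.    ,  1.1814, -0.1785]), 'joint_velocities': array([ 0.0011, -0.0016, -0.0005, -0.0008, -0.0003,  0.001 ]), 'joint_torque': array([ 1.00000e-04, -4.40043e+01, -1.76597e+01,  6.33000e-02,
        5.84000e-02, -2.00000e-04]), 'position': array([0.2554, 0.5696, 0.2216]), 'tool_rot': array([ 2.093e-01,  9.778e-01, -1.000e-03, -4.000e-04]), 'ft_force': array([-0.2957, -0.4797, -0.26  ]), 'moment': array([-0.014 , -0.0148, -0.0064]), 'grip_force': np.float64(0.0), 'grip_width': np.float64(0.0871)}
top [[2.154, -2.098, 0.187], [-0.046, 0.562, 1.166]]
weight_large_center [([0.528, 0.178, 0.058], 0.58)]
holder_large_seat [([0.551, -0.174, 0.009], 0.97)]
weight_medium_center [([0.531, 0.177, 0.087], 0.47)]
holder_medium_seat [([0.597, -0.005, 0.009], 0.89)]
weight_small_center [([0.528, 0.18, 0.119], 0.56)]
holder_small_seat [([0.443, 0.348, 0.004], 0.58)]
weight_tiny_center [([0.528, 0.177, 0.152], 0.57)]
holder_tiny_seat [([0.445, -0.352, 0.011], 0.8), ([0.454, -0.458, 0.01], 0.6)]
jar_center [([0.736, 0.074, 0.05], 0.56)]
mushroom_center [([0.385, -0.083, 0.015], 0.61)]
scene [[2.062, -0.535, 0.331], [-0.522, 0.198, 1.341]]
weight_large_center [([0.527, 0.178, 0.056], 0.72), ([0.547, -0.172, 0.01], 0.29)]
holder_large_seat [([0.546, -0.174, 0.007], 0.59)]
weight_medium_center [([0.529, 0.177, 0.088], 0.72)]
holder_medium_seat [([0.6, -0.005, 0.008], 0.67)]
weight_small_center [([0.533, 0.181, 0.124], 0.65)]
holder_small_seat [([0.444, 0.348, 0.011], 0.44)]
weight_tiny_center []
holder_tiny_seat [([0.459, -0.463, 0.01], 0.88), ([0.442, -0.351, 0.009], 0.77)]
jar_center [([0.736, 0.076, 0.059], 0.71)]
mushroom_center [([0.387, -0.087, 0.015], 0.64)]
```

View pics/top0.png

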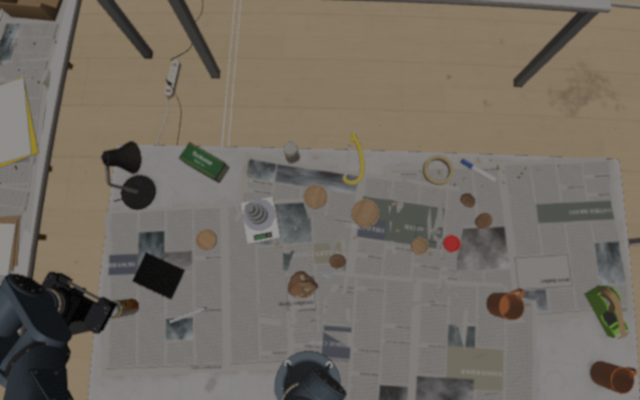

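View pics/scene0.png

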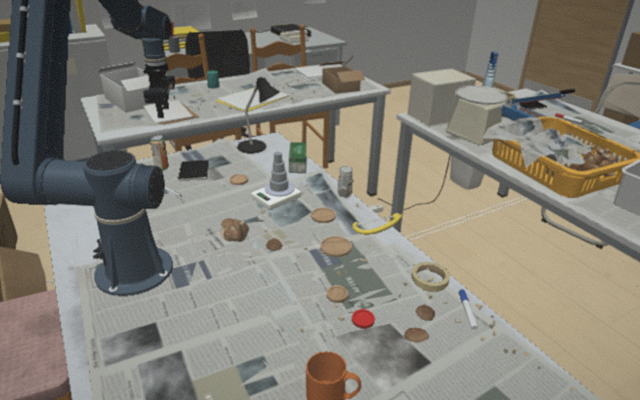

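The top view shows the following:
- Pale wooden discs at (366,213) for large, (315,196) for medium, (206,239) for small and (419,245) for tiny.
- A red look-alike at (452,243), to be left alone.
- The stack at (258,213), the jar at (291,151) and the mushroom at (302,284). Brown stones lie at (337,261), (468,200) and (484,220).

The scene view agrees. The only confusable pair for the tiny holder is wood (419,245) against red (452,243), and I choose the wood. Next I'll measure the discs and check in one crop.

Run:
```python
from h import *
p=robot.camera('top'); s=robot.camera('scene')
exp={'large':94,'medium':82,'small':70,'tiny':58}
for n,d in exp.items():
    for nm,c in(('top',p),('scene',s)):
        for o in robot.outline_of(c,f'holder_{n}_seat')[:2]:
            m=o['region'].astype(np.uint8); k=max(cv2.findContours(m,0,1)[0],key=len)
            if len(k)<5: continue
            w=ray(c,k.reshape(-1,2),.012)[:,:2]
            (cx,cy),r=cv2.minEnclosingCircle(w.astype(np.float32)); px=k.reshape(-1,2).mean(0)
            A=cv2.contourArea((w*1e3).astype(np.float32)); 
            M=cv2.moments((w*1e4).astype(np.float32)); cen=np.array([M['m10'],M['m01']])/M['m00']/1e4
            print(n,nm,round(o['score'],2),px.round(),'centroid',cen.round(4),'d_area',round(2*np.sqrt(A/np.pi)),'want',d,'rgb',c['pixels'][m>0].mean(0).round())
print('lamp/box',ray(p,[[137,190],[120,155],[204,162]],0.0).round(2).tolist())
w=robot.camera('wrist'); print(np.round(w['mount'],4).tolist(),np.round(w['intrinsics'],1).tolist(),np.round(w['dist'],3))
a=cv2.resize(p['pixels'][170:270,190:290],(400,400),interpolation=2);b=cv2.resize(p['pixels'][170:270,365:465],(400,400),interpolation=2)
save({'pixels':np.hstack([a,b])},'crop1')
```

```text
large top 0.72 [365. 213.] centroid [ 0.5471 -0.1699] d_area 93 want 94 rgb [116.  96.  75.]
large scene 0.67 [336. 246.] centroid [ 0.5469 -0.1769] d_area 95 want 94 rgb [154. 131. 105.]
medium top 0.56 [315. 196.] centroid [ 0.5984 -0.0036] d_area 81 want 82 rgb [116.  97.  76.]
medium scene 0.81 [323. 215.] centroid [ 0.5996 -0.0117] d_area 86 want 82 rgb [152. 131. 107.]
small top 0.64 [206. 240.] centroid [0.4434 0.3517] d_area 67 want 70 rgb [119.  98.  76.]
small scene 0.62 [239. 179.] centroid [0.4457 0.3428] d_area 75 want 70 rgb [153. 133. 109.]
tiny top 0.71 [420. 246.] centroid [ 0.4411 -0.352 ] d_area 59 want 58 rgb [112.  93.  75.]
tiny top 0.49 [451. 244.] centroid [ 0.4504 -0.4556] d_area 57 want 58 rgb [137.  53.  50.]
tiny scene 0.83 [337. 294.] centroid [ 0.4418 -0.3578] d_area 60 want 58 rgb [146. 125. 101.]
tiny scene 0.8 [363. 319.] centroid [ 0.4513 -0.464 ] d_area 60 want 58 rgb [164.  61.  58.]
lamp/box [[0.61, 0.61, 0.0], [0.73, 0.69, 0.0], [0.71, 0.38, 0.0]]
[[0.0019, -0.9671, -0.2543, 0.0691], [1.0, 0.0017, 0.0012, 0.0001], [-0.0008, -0.2543, 0.9671, -0.1618], [0.0, 0.0, 0.0, 1.0]] [[281.4, 0.0, 319.4], [0.0, 281.4, 203.5], [0.0, 0.0, 1.0]] [0.009 0.    0.    0.    0.   ]
```

View pics/crop1.png

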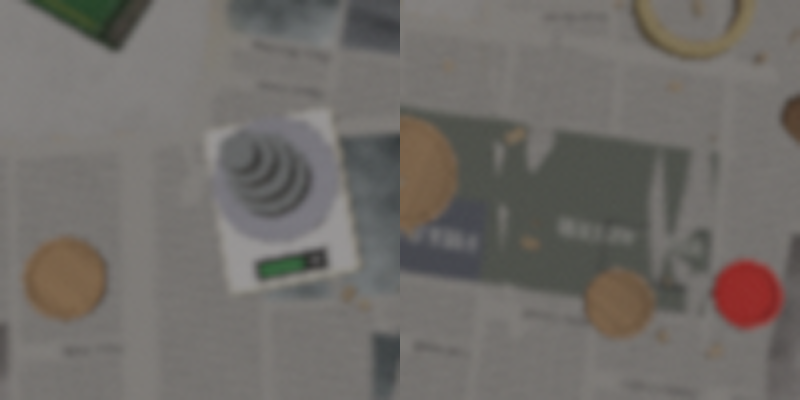

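The crop shows the stack on the scale at crop (262,175). The tiny wooden holder is at crop (620,302), distinct from the red one at (748,295). Measured diameters match the given sizes, so I'll move above the stack.

Call:
servo_tool:
  rows: [-1,0,0,-0.02,-6.05,-1,0,0,-0.02,-6.05,-1,0,0,-0.02,-6.05,-1,0,0,-0.02,-6.05]
  newtons: 25

```text
time: 1.98
position: [0.2557, 0.5701, 0.3033]
tool_rot: [-0.003, 1.0, -0.0, -0.0]
ft_force: [0.8, 0.0, 0.1]
grip_width: 0.0871
grip_force: 0.0
```

Call:
servo_tool:
  rows: [-1,-0.01,-0.015,0,0,-1,-0.02,-0.03,0,0,-1,-0.02,-0.03,0,0,-1,-0.02,-0.03,0,0,-1,-0.02,-0.03,0,0]

```text
time: 2.4
position: [0.3463, 0.434, 0.3027]
tool_rot: [-0.001, 1.0, 0.0, 0.0]
ft_force: [1.2, 0.7, -0.1]
grip_width: 0.0867
grip_force: 0.0
```

Call:
servo_tool:
  rows: [-1,-0.022,-0.03,0,0,-1,-0.022,-0.03,0,0,-1,-0.022,-0.03,0,0,-1,-0.022,-0.03,0,0,-1,-0.022,-0.03,0,0]

```text
time: 2.82
position: [0.4568, 0.2838, 0.3028]
tool_rot: [-0.0, 1.0, 0.0, 0.0]
ft_force: [0.6, 1.1, -0.6]
grip_width: 0.0868
grip_force: 0.0
```

Call:
servo_tool:
  rows: [-1,-0.022,-0.03,0,0,-1,-0.022,-0.03,0,0,-1,-0.02,-0.03,0,0,-1,-0.01,-0.015,0,0,-1,0,0,0,0]

```text
time: 3.23
position: [0.5328, 0.1768, 0.3025]
tool_rot: [0.002, 1.0, -0.001, 0.001]
ft_force: [0.1, -0.3, -0.1]
grip_width: 0.0872
grip_force: 0.0
```

```bash
cat >> h.py <<'E'
from scipy.spatial.transform import Rotation as Ro
def wrist():
    o=robot.get_obs(); p=robot.camera('wrist')
    T=np.eye(4); T[:3,:3]=Ro.from_quat(o['tool_rot']).as_matrix(); T[:3,3]=o['position']
    C=np.linalg.inv(T@np.array(p['mount'])); p=dict(p); p['_rt']=(cv2.Rodrigues(C[:3,:3])[0],C[:3,3]); return p
def wray(p,uv,z): return ray({**p,'rvec':p['_rt'][0],'tvec':p['_rt'][1]},uv,z)
def proj(p,X): return cv2.projectPoints(np.array(X,float).reshape(-1,3),*p['_rt'],np.array(p['intrinsics']),np.array(p['dist']))[0].reshape(-1,2)
def circ(p,c,r,z,col):
    a=np.linspace(0,2*np.pi,60); uv=proj(p,np.c_[c[0]+r*np.cos(a),c[1]+r*np.sin(a),np.full(60,z)])
    cv2.polylines(p['pixels'],[uv.round().astype(int)],True,col,1)
E
python3 - <<'E'
from h import *
p=wrist(); q={k:v for k,v in p.items() if k!='_rt'}
for s in 'large medium small tiny'.split():
    print(s,[(np.round(d['at'],4).tolist(),round(d['score'],2)) for d in robot.place_of(q,f'weight_{s}_center')])
p['pixels']=p['pixels'].copy(); save(p,'w0')
for r,z in((.014,.168),(.02,.136),(.026,.104),(.032,.072)): circ(p,(.529,.178),r,z,(255,0,0))
save(p,'w0c')
E
```

```text
large [([0.5259, 0.1735, 0.0541], 0.69)]
medium [([0.5327, 0.1785, 0.0866], 0.9)]
small [([0.5326, 0.1828, 0.121], 0.68)]
tiny [([0.5285, 0.1789, 0.1523], 0.86)]
```

View pics/w0c.png

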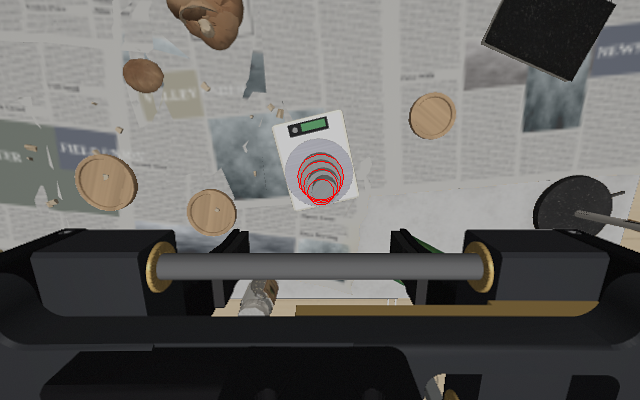

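The wrist view shows the stack at (321,185), with the large holder at (105,181), the medium at (211,211) and the small at (432,115). I'll fit holders by outline and weight tops by circle-edge search.

```bash
cat >> h.py <<'E'
def holders(p,names):
    q={k:v for k,v in p.items() if k!='_rt'}
    for n in names:
        for o in robot.outline_of(q,f'holder_{n}_seat')[:2]:
            m=o['region'].astype(np.uint8); k=max(cv2.findContours(m,0,1)[0],key=len)
            if len(k)<5: continue
            w=wray(p,k.reshape(-1,2),.012)[:,:2]*1e4; M=cv2.moments(w.astype(np.float32)); c=np.array([M['m10'],M['m01']])/M['m00']/1e4
            print(n,round(o['score'],2),k.reshape(-1,2).mean(0).round(),c.round(4),'d',round(2*np.sqrt(cv2.contourArea(w.astype(np.float32))/np.pi)/10,1),p['pixels'][m>0].mean(0).round())
def topfit(p,c0,r,z,rng=.008):
    """edge search: strongest mean radial gradient of circle radius r at height z"""
    g=cv2.GaussianBlur(cv2.cvtColor(np.ascontiguousarray(p['pixels']),cv2.COLOR_RGB2GRAY),(0,0),.8).astype(np.float32)
    a=np.linspace(0,2*np.pi,72,endpoint=False); best=[]
    def samp(c,rr):
        uv=proj(p,np.c_[c[0]+rr*np.cos(a),c[1]+rr*np.sin(a),np.full(72,z)]).astype(np.float32)
        return cv2.remap(g,uv[:,0],uv[:,1],1).ravel()
    for dx in np.arange(-rng,rng+1e-9,.0005):
        for dy in np.arange(-rng,rng+1e-9,.0005):
            c=(c0[0]+dx,c0[1]+dy); best.append((np.mean(np.abs(samp(c,r+.001)-samp(c,r-.001)).clip(0,40)),*c))
    best.sort(reverse=True); b=np.array(best[:5]); return b[:,1:].mean(0).round(4),b[0,0].round(1),b[:,1:].std(0).round(4)
E
python3 - <<'E'
from h import *
p=wrist(); holders(p,['large','medium','small'])
for r,z in((.014,.168),(.02,.136),(.026,.104),(.032,.072)): print(r,topfit(p,(.529,.178),r,z))
save({'pixels':cv2.resize(p['pixels'][95:225,260:390],None,fx=4.5,fy=4.5,interpolation=2)},'w1c')
E
```

```text
large 0.91 [103. 183.] [ 0.5473 -0.1692] d 95.8 [151. 128. 101.]
medium 0.68 [209. 214.] [ 0.5987 -0.0032] d 81.5 [154. 131. 104.]
small 0.74 [428. 119.] [0.445  0.3493] d 68.1 [159. 135. 107.]
small 0.41 [255. 299.] [0.7589 0.0661] d 72.5 [107. 102.  94.]
0.014 (array([0.5261, 0.1818]), np.float64(17.7), array([0.0024, 0.0002]))
0.02 (array([0.5306, 0.1812]), np.float64(16.3), array([0.0002, 0.0005]))
0.026 (array([0.5302, 0.1786]), np.float64(12.6), array([0.0002, 0.0004]))
0.032 (array([0.5257, 0.1776]), np.float64(15.9), array([0.0002, 0.0004]))
```

View pics/w1c.png

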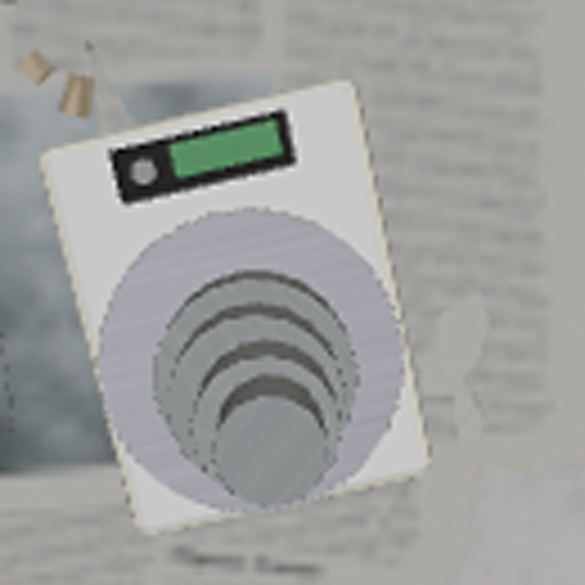

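The crop shows the tiny weight's top as a circle centred at crop (271,449), about image (320.3,194.8). The other tops peek out beneath it.

Run:
```python
from h import *
p=wrist(); print(wray(p,[[320.3,194.8],[313.4,194.8]],.168).round(4)); 
# crop circle edges of the others: small x 193..345 ,top y 340 ; medium 172..352?, top 302 ; large 152..358, top 270
f=lambda x,y:[x/4.5+260,y/4.5+95]
for r,z,l,rr,t in((.014,.168,214,330,393),(.02,.136,193,346,341),(.026,.104,172,352,303),(.032,.072,152,358,270)):
    a=wray(p,[f((l+rr)/2,t)],z)[0]; print(r,'y',a[1].round(4),'x',(a[0]+r).round(4))
print(robot.get_obs()['position'])
```

```text
[[0.5288 0.1827 0.168 ]
 [0.5288 0.1752 0.168 ]]
0.014 y 0.1827 x 0.5291
0.02 y 0.1822 x 0.5273
0.026 y 0.1801 x 0.5271
0.032 y 0.1779 x 0.5267
[0.52960823 0.1812027  0.30266912]
```

Call:
servo_tool:
  rows: [-1,0,0,0.02,0,-1,0,0.001,0.035,0,-1,0,0,0.035,0,-1,0,0,0.03,0,-1,0,0,0.02,0]
  newtons: 30

```text
time: 4.15
position: [0.5282, 0.1815, 0.1598]
tool_rot: [-0.001, 1.0, -0.0, -0.002]
ft_force: [0.1, 0.7, -0.5]
grip_width: 0.0867
grip_force: 0.0
```

Call:
servo_tool:
  rows: [-1,0,0,0.012,0,-1,0,0,0.006,0,-1,0,0,0,0,0,0,0,0,0,0,0,0,0,0]

```text
time: 4.57
position: [0.531, 0.1816, 0.1457]
tool_rot: [-0.0, 1.0, 0.0, 0.001]
ft_force: [-0.9, -0.6, -0.6]
grip_width: 0.0799
grip_force: 0.0
```

Call:
servo_tool:
  rows: [0.2,0,0,0,0,0.3,0,0,0,0,1,0,0,0,0,1,0,0,0,0,1,0,0,0,0]

```text
time: 4.98
position: [0.5302, 0.1814, 0.1448]
tool_rot: [-0.0, 1.0, 0.0, 0.0]
ft_force: [0.0, 0.3, 0.3]
grip_width: 0.0484
grip_force: 0.0
```

Call:
servo_tool:
  rows: [1,0,0,0,0,1,0,0,0,0,1,0,0,0,0]

```text
time: 5.23
position: [0.5301, 0.1814, 0.1445]
tool_rot: [-0.0, 1.0, -0.0, -0.0]
ft_force: [0.5, -0.1, 0.1]
grip_width: 0.0278
grip_force: 0.0
```

Call:
servo_tool:
  rows: [1,0,0,0,0,1,0,0,0,0,1,0,0,-0.005,0,1,0,0,-0.015,0,1,0,0,-0.02,0]

```text
time: 5.65
position: [0.5285, 0.1811, 0.1835]
tool_rot: [-0.0, 1.0, -0.0, -0.002]
ft_force: [-0.2, 0.5, -0.7]
grip_width: 0.026
grip_force: 30.0
```

Call:
servo_tool:
  rows: [1,0,0,-0.02,0,1,0.003,-0.015,-0.01,0,1,0.005,-0.03,-0.01,0,1,0.0065,-0.038,0,0,1,0.0065,-0.038,0,0]

```text
time: 6.07
position: [0.5092, 0.0597, 0.2256]
tool_rot: [-0.002, 1.0, -0.0, 0.001]
ft_force: [-0.1, -1.5, -1.3]
grip_width: 0.0261
grip_force: 30.0
```

Call:
servo_tool:
  rows: [1,0.0065,-0.038,0,0,1,0.0065,-0.038,0,0,1,0.0065,-0.038,0,0,1,0.0065,-0.038,0,0,1,0.0065,-0.038,0,0]

```text
time: 6.48
position: [0.476, -0.1313, 0.2249]
tool_rot: [-0.0, 1.0, -0.0, 0.0]
ft_force: [0.7, 0.1, -0.6]
grip_width: 0.0261
grip_force: 30.0
```

Call:
servo_tool:
  rows: [1,0.0065,-0.038,0,0,1,0.0065,-0.038,0,0,1,0.0065,-0.038,0,0,1,0.0065,-0.038,0,0,1,0.005,-0.028,0,0]

```text
time: 6.9
position: [0.4451, -0.3131, 0.2249]
tool_rot: [0.001, 1.0, -0.001, 0.0]
ft_force: [0.2, 0.6, -0.6]
grip_width: 0.0261
grip_force: 30.0
```

Call:
servo_tool:
  rows: [1,0.003,-0.014,0,0,1,0,0,0,0,1,0,0,0,0]

```text
time: 7.15
position: [0.4424, -0.3232, 0.2243]
tool_rot: [0.0, 1.0, 0.001, -0.0]
ft_force: [-0.5, 0.6, -1.0]
grip_width: 0.0262
grip_force: 30.0
```

Run:
```python
from h import *
p=wrist(); o=robot.get_obs(); print(o['position'],o['grip_width'],o['grip_force'],o['tool_rot']); holders(p,['tiny'])
save(p,'w2')
```

```text
[ 0.44251187 -0.32212013  0.22429116] 0.025508775203342663 29.99989033676684 [-2.68994832e-04  9.99999271e-01  1.08859693e-03 -4.47177318e-04]
tiny 0.75 [297. 182.] [ 0.4426 -0.3523] d 56.9 [159. 136. 108.]
tiny 0.56 [219. 189.] [ 0.4529 -0.4577] d 57.8 [186.  60.  58.]
```

View pics/w2.png

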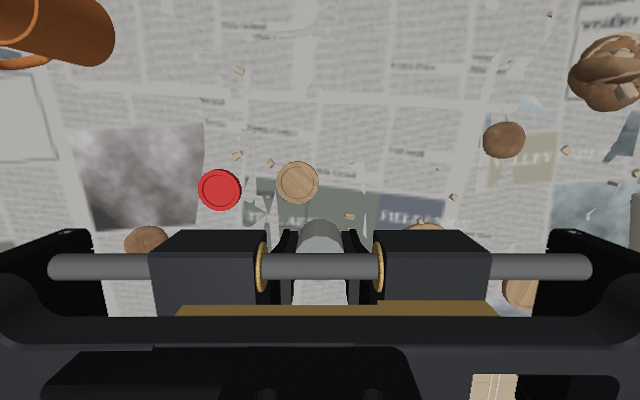

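The picture shows the tiny weight gripped upright at (321,235), its bottom edge at row 218 as predicted. The wooden tiny holder is at (297,182) and the red one at (219,189). I'll move 30 mm in y and lower.

Call:
servo_tool:
  rows: [1,0,-0.015,0,0,1,0,-0.015,0.02,0,1,0,0,0.03,0,1,0,0,0.035,0,1,0,0,0.035,0]

```text
time: 7.67
position: [0.444, -0.3541, 0.1043]
tool_rot: [-0.001, 1.0, -0.001, 0.001]
ft_force: [0.5, -0.5, -1.4]
grip_width: 0.0258
grip_force: 30.0
```

Call:
servo_tool:
  rows: [1,0,0,0.03,0,1,0,0,0.02,0,1,0,0,0.015,0,1,0,0,0.01,0,1,0,0,0.005,0]

```text
time: 8.08
position: [0.443, -0.3529, 0.0232]
tool_rot: [-0.001, 1.0, 0.001, -0.001]
ft_force: [-0.3, 0.3, -0.8]
grip_width: 0.026
grip_force: 30.0
```

Call:
servo_tool:
  rows: [1,0,0,0.001,0,1,0,0,0,0,1,0,0,0,0,1,0,0,0,0]

```text
time: 8.42
position: [0.4435, -0.3543, 0.0247]
tool_rot: [-0.0, 1.0, -0.001, 0.001]
ft_force: [0.2, 0.8, -1.2]
grip_width: 0.026
grip_force: 30.0
```

```bash
python3 -c "
from h import *
o=robot.get_obs(); print(o['position'],o['ft_force'],o['grip_width'])"
```

```text
[ 0.4435091  -0.35431427  0.02470791] [ 0.17560943  0.75733956 -1.15780601] 0.02600893525760703
```

Call:
servo_tool:
  rows: [1,0,0,0.002,0,1,0,0,0.001,0,1,0,0,0,0]

```text
time: 8.67
position: [0.4428, -0.3537, 0.0207]
tool_rot: [-0.0, 1.0, -0.0, 0.0]
ft_force: [0.1, 0.1, -0.9]
grip_width: 0.0258
grip_force: 30.0
```

Call:
servo_tool:
  rows: [1,0,0,0.001,0,1,0,0,0.001,0,1,0,0,0,0]

```text
time: 8.92
position: [0.4429, -0.3537, 0.0186]
tool_rot: [-0.0, 1.0, -0.0, 0.0]
ft_force: [-0.2, 0.2, 0.1]
grip_width: 0.0261
grip_force: 30.0
```

Call:
servo_tool:
  rows: [1,0,0,0.001,0,1,0,0,0,0]

```text
time: 9.08
position: [0.4429, -0.3537, 0.0185]
tool_rot: [-0.0, 1.0, -0.0, 0.0]
ft_force: [-0.9, 1.0, 5.8]
grip_width: 0.026
grip_force: 30.0
```

Call:
servo_tool:
  rows: [0.3,0,0,0,0,0.3,0,0,0,0,0.3,0,0,0,0,0.3,0,0,0,0,0.3,0,0,0,0]

```text
time: 9.5
position: [0.4428, -0.3536, 0.0174]
tool_rot: [-0.0, 1.0, 0.0, -0.0]
ft_force: [-0.1, 0.2, -0.6]
grip_width: 0.0305
grip_force: 0.0
```

Call:
servo_tool:
  rows: [0,0,0,-0.01,0,-1,0,0,-0.02,0,-1,0,0,-0.035,0,-1,0,0,-0.04,0,-1,0,0,-0.04,0]

```text
time: 9.92
position: [0.4423, -0.353, 0.1641]
tool_rot: [-0.0, 1.0, 0.001, -0.001]
ft_force: [0.5, -0.8, -0.5]
grip_width: 0.0559
grip_force: 0.0
```

Call:
servo_tool:
  rows: [-1,0,0,-0.035,0,-1,0,0,-0.02,0,-1,0,0,0,0]

```text
time: 10.17
position: [0.4451, -0.3561, 0.2239]
tool_rot: [-0.0, 1.0, -0.005, 0.004]
ft_force: [-0.4, -0.2, -0.4]
grip_width: 0.0758
grip_force: 0.0
```

Run:
```python
from h import *
p=wrist(); o=robot.get_obs(); print(o['position'],o['grip_width']); holders(p,['tiny','large'])
print(topfit(p,(.443,-.353),.014,.042)); q={k:v for k,v in p.items() if k!='_rt'}
print([(np.round(d['at'],4),d['score']) for d in robot.place_of(q,'weight_tiny_center')])
save(p,'w3')
```

```text
[ 0.44400405 -0.3548968   0.22108033] 0.07939863440854261
tiny 0.98 [323. 179.] [ 0.4423 -0.3529] d 56.5 [159. 135. 107.]
tiny 0.94 [245. 186.] [ 0.4527 -0.4584] d 57.1 [189.  61.  58.]
large 0.72 [441. 234.] [ 0.5226 -0.1913] d 49.6 [153. 130. 104.]
(array([ 0.4418, -0.3524]), np.float64(15.7), array([0.0002, 0.0004]))
[(array([ 0.4417, -0.3568,  0.0263]), 0.61)]
```

View pics/w3.png

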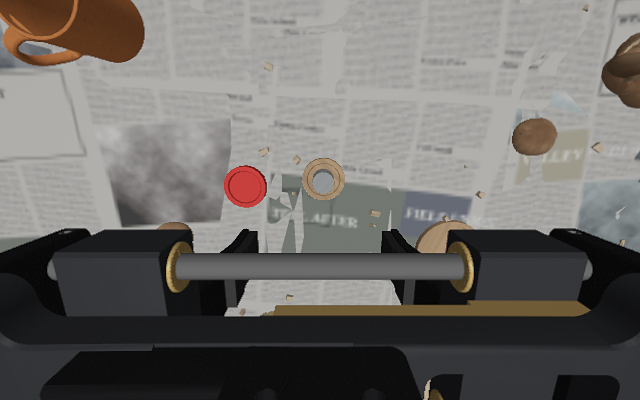

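The tiny weight sits centred in the wooden holder at (323,179), and the fit agrees within 1 mm. I'll go back for the small weight.

Call:
servo_tool:
  rows: [-1,-0.003,0.02,0,0,-1,-0.005,0.034,0,0,-1,-0.006,0.038,0,0,-1,-0.006,0.038,0,0,-1,-0.006,0.038,0,0]

```text
time: 10.78
position: [0.4675, -0.1835, 0.2155]
tool_rot: [0.0, 1.0, 0.001, -0.002]
ft_force: [0.6, 0.6, 0.4]
grip_width: 0.0867
grip_force: 0.0
```

Call:
servo_tool:
  rows: [-1,-0.006,0.038,0,0,-1,-0.006,0.038,0,0,-1,-0.006,0.038,0,0,-1,-0.006,0.038,0,0,-1,-0.006,0.038,0,0]

```text
time: 11.2
position: [0.4973, 0.0064, 0.2157]
tool_rot: [-0.0, 1.0, 0.0, -0.002]
ft_force: [0.4, -0.2, 0.2]
grip_width: 0.087
grip_force: 0.0
```

Call:
servo_tool:
  rows: [-1,-0.006,0.038,0,0,-1,-0.006,0.038,0,0,-1,-0.006,0.038,0,0,-1,-0.006,0.038,0,0,-1,-0.006,0.03,0,0]

```text
time: 11.62
position: [0.5271, 0.189, 0.2154]
tool_rot: [-0.001, 1.0, -0.0, -0.002]
ft_force: [0.7, -0.3, 0.2]
grip_width: 0.0872
grip_force: 0.0
```

Call:
servo_tool:
  rows: [-1,-0.003,0.014,0,0,-1,0,0,0,0,-1,0,0,0,0]

```text
time: 11.87
position: [0.5305, 0.2002, 0.2159]
tool_rot: [-0.001, 1.0, -0.001, -0.002]
ft_force: [0.5, -0.1, 0.1]
grip_width: 0.087
grip_force: 0.0
```

Run:
```python
from h import *
p=wrist(); o=robot.get_obs(); print(o['position'],o['grip_width'])
q={k:v for k,v in p.items() if k!='_rt'}
for n,r,z in(('small',.02,.136),('medium',.026,.104),('large',.032,.072)): print(n,topfit(p,(.528,.180),r,z),[np.round(d['at'],4) for d in robot.place_of(q,f'weight_{n}_center')])
for r,z in((.02,.136),(.026,.104),(.032,.072)): circ(p,topfit(p,(.528,.180),r,z)[0],r,z,(255,0,0))
print(proj(p,[.528,.18,.1]))
save({'pixels':cv2.resize(p['pixels'][100:260,240:400],None,fx=3.5,fy=3.5,interpolation=2)},'w4c')
```

```text
[0.53057748 0.1993665  0.21624539] 0.08713158449183744
small (array([0.5298, 0.1804]), np.float64(20.3), array([0.0002, 0.0004])) [array([0.5306, 0.1804, 0.1207])]
medium (array([0.5282, 0.1782]), np.float64(16.1), array([0.002 , 0.0007])) [array([0.5358, 0.1832, 0.0863])]
large (array([0.5256, 0.1783]), np.float64(18.6), array([0.0004, 0.0002])) []
[[299.36733009 197.48026213]]
```

View pics/w4c.png

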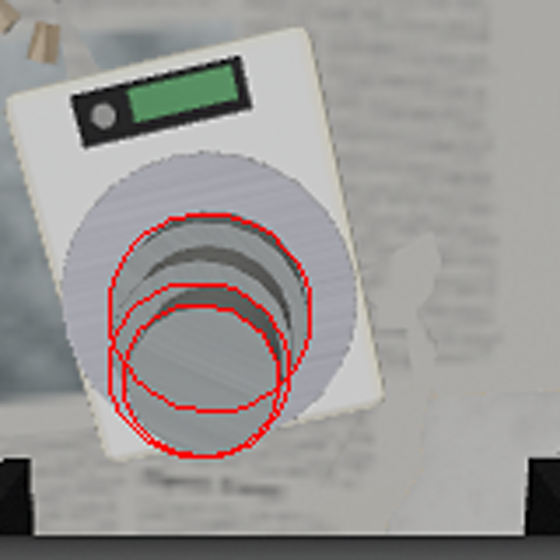

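The fits for small (0.530, 0.180) and large are good; the medium fit is spoiled by occlusion and not needed yet. I'll shift −19 mm in y and descend about 104 mm.

Call:
servo_tool:
  rows: [-1,0,-0.014,0,0,-1,0.001,-0.005,0.01,0,-1,0,0,0.02,0,-1,0,0,0.03,0,-1,0,0,0.025,0]

```text
time: 12.48
position: [0.5309, 0.1792, 0.1322]
tool_rot: [0.001, 1.0, -0.0, 0.001]
ft_force: [-0.2, 0.8, 0.3]
grip_width: 0.0869
grip_force: 0.0
```

Call:
servo_tool:
  rows: [-1,0,0,0.013,0,-1,0,0,0.006,0,0,0,0,0,0,0,0,0,0,0,0,0,0,0,0]

```text
time: 12.9
position: [0.5316, 0.1809, 0.1148]
tool_rot: [-0.0, 1.0, 0.0, 0.001]
ft_force: [0.6, -0.5, -1.0]
grip_width: 0.0744
grip_force: 0.0
```

Call:
servo_tool:
  rows: [0,0,0,0,0,0,0,0,0,0,0.05,0,0,0,0,1,0,0,0,0,1,0,0,0,0]
  newtons: 35

```text
time: 13.32
position: [0.5306, 0.1815, 0.1138]
tool_rot: [-0.0, 1.0, 0.0, 0.0]
ft_force: [0.0, 0.5, 0.8]
grip_width: 0.0415
grip_force: 0.0
```

Call:
servo_tool:
  rows: [1,0,0,0,0,1,0,0,0,0,1,0,0,0,0,1,0,0,0,0]

```text
time: 13.65
position: [0.5307, 0.1812, 0.1138]
tool_rot: [-0.0, 1.0, -0.0, 0.0]
ft_force: [-0.1, -2.2, 2.0]
grip_width: 0.0378
grip_force: 35.0
```

Call:
servo_tool:
  rows: [1,0,0,-0.005,0,1,0,0,-0.02,0,1,0,0,-0.035,0,1,0.006,0.012,-0.03,0,1,0.014,0.027,-0.01,0]

```text
time: 14.07
position: [0.5148, 0.2193, 0.2176]
tool_rot: [0.002, 1.0, 0.0, 0.005]
ft_force: [1.1, -0.3, -2.1]
grip_width: 0.0381
grip_force: 35.0
```

Call:
servo_tool:
  rows: [1,0.018,0.036,0,0,1,0.018,0.036,0,0,1,0.015,0.03,0,0,1,0.01,0.02,0,0,1,0.005,0.008,0,0]

```text
time: 14.48
position: [0.4418, 0.3532, 0.213]
tool_rot: [-0.002, 1.0, 0.001, -0.001]
ft_force: [-0.1, -0.5, -2.9]
grip_width: 0.0381
grip_force: 35.0
```

Call:
servo_tool:
  rows: [1,0,0,0,0,1,0,0,0,0]

```text
time: 14.65
position: [0.4441, 0.35, 0.2131]
tool_rot: [-0.001, 1.0, -0.001, -0.0]
ft_force: [-1.0, -0.8, -3.1]
grip_width: 0.0381
grip_force: 35.0
```

Run:
```python
from h import *
p=wrist(); o=robot.get_obs(); print(o['position'],o['grip_width'],o['grip_force'],o['ft_force']); holders(p,['small'])
save(p,'w5')
```

```text
[0.44471428 0.34942858 0.21317216] 0.03787154669737252 34.99613783787936 [ 0.14547605 -0.2875539  -2.07173526]
small 0.69 [320. 184.] [0.4446 0.3513] d 68.6 [181. 156. 125.]
```

View pics/w5.png

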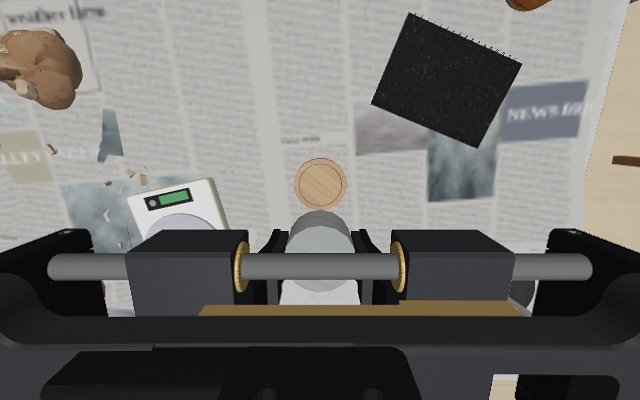

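The small weight is upright in the grip with its lower edge at row 211. The small holder is at (320,184), directly below, so I'll lower.

Call:
servo_tool:
  rows: [1,0,0.001,0.015,0,1,0,0,0.03,0,1,0,0,0.035,0,1,0,0,0.035,0,1,0,0,0.03,0]

```text
time: 15.17
position: [0.4454, 0.3496, 0.0669]
tool_rot: [0.001, 1.0, -0.0, -0.0]
ft_force: [-0.5, 0.1, -2.9]
grip_width: 0.0384
grip_force: 35.0
```

Call:
servo_tool:
  rows: [1,0,0,0.02,0,1,0,0,0.013,0,1,0,0,0.007,0,1,0,0,0.003,0,1,0,0,0,0]

```text
time: 15.58
position: [0.4453, 0.3506, 0.0253]
tool_rot: [0.0, 1.0, -0.0, -0.0]
ft_force: [-0.3, 1.0, -2.8]
grip_width: 0.0379
grip_force: 35.0
```

Call:
servo_tool:
  rows: [1,0,0,0.001,0,1,0,0,0.001,0,1,0,0,0,0]

```text
time: 15.83
position: [0.4451, 0.3516, 0.0245]
tool_rot: [-0.0, 1.0, 0.0, 0.001]
ft_force: [-0.2, -0.1, -2.7]
grip_width: 0.0383
grip_force: 35.0
```

Call:
servo_tool:
  rows: [1,0,0,0.001,0,1,0,0,0,0]

```text
time: 16.0
position: [0.4446, 0.3515, 0.023]
tool_rot: [-0.0, 1.0, 0.0, 0.0]
ft_force: [0.6, -0.4, -3.3]
grip_width: 0.0379
grip_force: 35.0
```

Call:
servo_tool:
  rows: [1,0,0,0.001,0,1,0,0,0.001,0,1,0,0,0,0]

```text
time: 16.25
position: [0.4443, 0.3513, 0.0204]
tool_rot: [-0.0, 1.0, -0.0, -0.0]
ft_force: [-0.2, 0.8, -2.8]
grip_width: 0.0381
grip_force: 35.0
```

Call:
servo_tool:
  rows: [1,0,0,0.001,0,1,0,0,0,0]

```text
time: 16.42
position: [0.4445, 0.3514, 0.0198]
tool_rot: [-0.0, 1.0, 0.0, 0.0]
ft_force: [-0.3, 0.3, -0.3]
grip_width: 0.0381
grip_force: 35.0
```

Call:
servo_tool:
  rows: [1,0,0,0.0005,0,1,0,0,0,0]

```text
time: 16.58
position: [0.4444, 0.3514, 0.0198]
tool_rot: [-0.0, 1.0, 0.0, 0.0]
ft_force: [-1.6, -0.3, 4.1]
grip_width: 0.0383
grip_force: 35.0
```

Call:
servo_tool:
  rows: [0,0,0,0,0,0,0,0,0,0,0,0,0,0,0,0,0,0,0,0,0,0,0,0,0]

```text
time: 17.0
position: [0.4446, 0.3514, 0.0189]
tool_rot: [-0.0, 1.0, 0.0, 0.0]
ft_force: [-0.9, -0.6, -0.0]
grip_width: 0.0436
grip_force: 0.0
```

Call:
servo_tool:
  rows: [-0.1,0,0,-0.01,0,-1,0,0,-0.02,0,-1,0,0,-0.035,0,-1,0,0,-0.04,0,-1,0,0,-0.04,0]

```text
time: 17.42
position: [0.4438, 0.351, 0.1656]
tool_rot: [-0.0, 1.0, -0.0, -0.001]
ft_force: [0.3, 0.0, -0.2]
grip_width: 0.067
grip_force: 0.0
```

Call:
servo_tool:
  rows: [-1,0,0,-0.035,0,-1,0,0,-0.01,0,-1,0,0,0,0]

```text
time: 17.67
position: [0.4465, 0.3525, 0.2134]
tool_rot: [-0.0, 1.0, 0.002, 0.004]
ft_force: [-0.5, -0.2, -0.2]
grip_width: 0.0835
grip_force: 0.0
```

Run:
```python
from h import *
p=wrist(); o=robot.get_obs(); print(o['position'],o['grip_width']); holders(p,['small'])
print(topfit(p,(.4445,.351),.020,.042)); save(p,'w6')
```

```text
[0.44492039 0.35162718 0.21066417] 0.08513813840661733
small 0.88 [317. 181.] [0.4447 0.3505] d 68.2 [170. 146. 117.]
(array([0.4404, 0.3517]), np.float64(15.5), array([0.0004, 0.0002]))
```

Call:
servo_tool:
  rows: [-1,-0.009,-0.018,0,0,-1,-0.016,-0.034,0,0,-1,-0.018,-0.037,0,0,-1,-0.018,-0.037,0,0,-1,-0.014,-0.028,0,0]

```text
time: 18.18
position: [0.5187, 0.1946, 0.2061]
tool_rot: [-0.0, 1.0, -0.001, -0.003]
ft_force: [0.6, 0.5, 0.2]
grip_width: 0.0868
grip_force: 0.0
```

Call:
servo_tool:
  rows: [-1,-0.008,-0.018,0,0,-1,0,0,0,0,-1,0,0,0,0]

```text
time: 18.43
position: [0.5263, 0.1783, 0.2065]
tool_rot: [0.001, 1.0, -0.0, -0.003]
ft_force: [-0.3, 0.1, -1.1]
grip_width: 0.0869
grip_force: 0.0
```

Run:
```python
from h import *
p=wrist(); o=robot.get_obs(); print(o['position'],o['grip_width']); holders(p,['medium'])
q={k:v for k,v in p.items() if k!='_rt'}
for n,r,z in(('medium',.026,.104),('large',.032,.072)): print(n,topfit(p,(.528,.179),r,z),[np.round(d['at'],4) for d in robot.place_of(q,f'weight_{n}_center')])
for r,z in((.026,.104),(.032,.072)): circ(p,topfit(p,(.528,.179),r,z)[0],r,z,(255,0,0))
c=cv2.resize(p['pixels'][90:260,240:400],None,fx=3.1,fy=3.1,interpolation=2)
d=cv2.resize(cv2.cvtColor(cv2.imread('pics/w6.png'),4)[140:240,260:360],(400,400),interpolation=2)
d=np.vstack([d,np.zeros((c.shape[0]-400,400,3),np.uint8)])[:,:300]
save({'pixels':np.hstack([c,d])},'w7c')
```

```text
[0.52601864 0.17923284 0.20691057] 0.08666758640327829
medium 0.83 [187. 230.] [0.5868 0.0052] d 63.5 [154. 130. 104.]
medium (array([0.5294, 0.1777]), np.float64(18.2), array([0.0002, 0.0005])) [array([ 0.3862, -0.0844,  0.0157])]
large (array([0.5255, 0.1775]), np.float64(18.0), array([0.0003, 0.0003])) []
```

View pics/w7c.png

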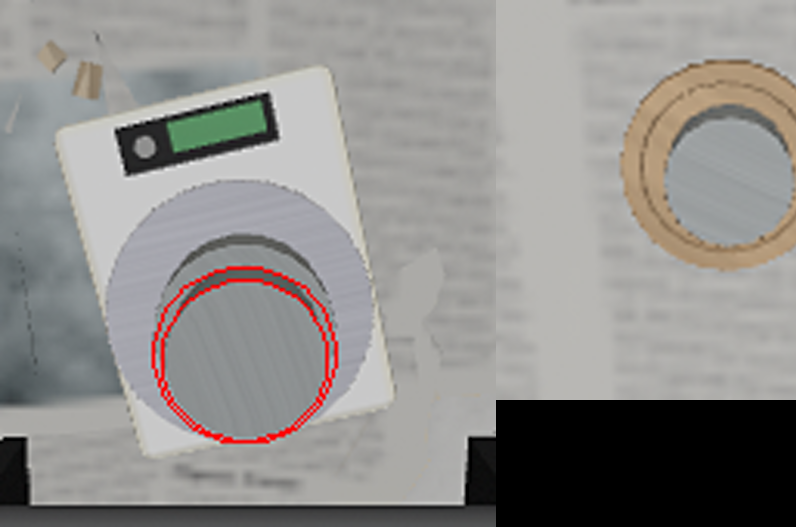

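The left shows the medium weight's top well fitted at (0.529, 0.178). The right shows the small weight seated in its holder's recess. I'll descend for the medium.

Call:
servo_tool:
  rows: [-1,-0.003,-0.001,0.015,0,-1,0,0,0.025,0,-1,0,0,0.035,0,-1,0,0,0.025,0,-1,0,0,0.015,0]

```text
time: 19.05
position: [0.528, 0.1795, 0.0913]
tool_rot: [-0.001, 1.0, -0.0, -0.002]
ft_force: [-0.3, 0.4, 0.6]
grip_width: 0.0868
grip_force: 0.0
```

Call:
servo_tool:
  rows: [-1,0,0,0.008,0,-1,0,0,0.003,0,-0.3,0,0,0,0,-0.3,0,0,0,0,-0.3,0,0,0,0]

```text
time: 19.47
position: [0.5315, 0.1788, 0.0843]
tool_rot: [-0.0, 1.0, 0.0, 0.001]
ft_force: [0.6, -0.6, 0.4]
grip_width: 0.0742
grip_force: 0.0
```

Call:
servo_tool:
  rows: [-0.3,0,0,0,0,1,0,0,0,0,1,0,0,0,0,1,0,0,0,0,1,0,0,0,0]
  newtons: 45

```text
time: 19.88
position: [0.5308, 0.1781, 0.0836]
tool_rot: [-0.0, 1.0, -0.0, 0.0]
ft_force: [-0.5, -1.1, 3.3]
grip_width: 0.0501
grip_force: 45.0
```

Call:
servo_tool:
  rows: [1,0,0,0,0,1,0,0,0,0,1,0,0,0,0]

```text
time: 20.13
position: [0.5309, 0.1781, 0.0836]
tool_rot: [-0.0, 1.0, -0.0, 0.0]
ft_force: [-0.3, -1.1, 5.3]
grip_width: 0.0496
grip_force: 45.0
```

Call:
servo_tool:
  rows: [1,0,0,-0.005,0,1,0,0,-0.015,0,1,0,0,-0.03,0,1,0,0,-0.035,0,1,-0.006,-0.016,-0.025,0]

```text
time: 20.55
position: [0.5347, 0.1647, 0.194]
tool_rot: [-0.001, 1.0, 0.001, -0.001]
ft_force: [0.9, -0.1, -4.3]
grip_width: 0.0497
grip_force: 45.0
```

Call:
servo_tool:
  rows: [1,-0.012,-0.032,-0.01,0,1,-0.014,-0.037,0,0,1,-0.014,-0.037,0,0,1,-0.012,-0.032,0,0,1,-0.006,-0.017,0,0]

```text
time: 20.97
position: [0.5957, 0.0035, 0.2023]
tool_rot: [0.001, 1.0, -0.001, 0.0]
ft_force: [0.3, -0.5, -4.6]
grip_width: 0.0502
grip_force: 45.0
```

Call:
servo_tool:
  rows: [1,-0.004,-0.01,0,0,1,0,0,0,0,1,0,0,0,0]

```text
time: 21.22
position: [0.5976, -0.0018, 0.2021]
tool_rot: [0.0, 1.0, 0.001, -0.001]
ft_force: [-0.4, 0.3, -5.0]
grip_width: 0.0501
grip_force: 45.0
```

Run:
```python
from h import *
p=wrist(); o=robot.get_obs(); print(o['position'],o['grip_width'],o['grip_force'],o['ft_force'],o['tool_rot']); holders(p,['medium'])
save(p,'w8')
```

```text
[ 0.5973177  -0.0010863   0.20221686] 0.04974852890364067 44.99894142150879 [-0.62326754  0.47663242 -4.47904837] [-4.83317086e-04  9.99998512e-01  8.46950261e-04 -1.42294963e-03]
medium 0.85 [316. 182.] [ 0.5913 -0.0064] d 69.4 [169. 144. 115.]
```

View pics/w8.png

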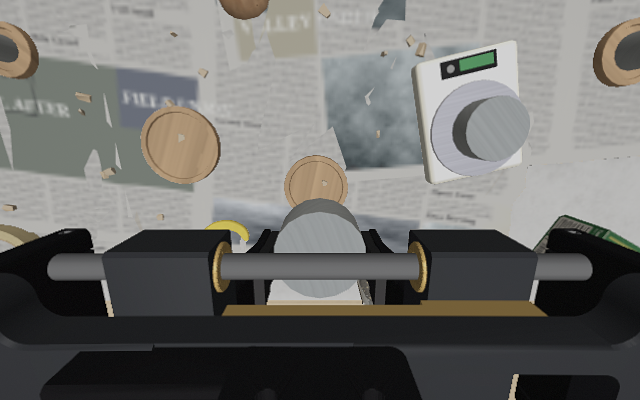

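The medium weight is gripped with its lower edge at row 199 as expected. Its holder is at (316,185) and the large holder at (180,145). I'll shift slightly in −y and lower.

Call:
servo_tool:
  rows: [1,-0.001,-0.0035,0.015,0,1,0,0,0.03,0,1,0,0,0.035,0,1,0,0,0.035,0,1,0,0,0.025,0]

```text
time: 21.73
position: [0.5977, -0.0038, 0.0607]
tool_rot: [-0.001, 1.0, 0.001, -0.002]
ft_force: [-1.1, 0.8, -4.4]
grip_width: 0.0501
grip_force: 45.0
```

Call:
servo_tool:
  rows: [1,0,0,0.018,0,1,0,0,0.01,0,1,0,0,0.005,0,1,0,0,0.002,0,1,0,0,0,0]

```text
time: 22.15
position: [0.6003, -0.0056, 0.0287]
tool_rot: [-0.001, 1.0, -0.0, 0.001]
ft_force: [0.4, -0.0, -3.8]
grip_width: 0.0499
grip_force: 45.0
```

Call:
servo_tool:
  rows: [1,0,0,0.001,0,1,0,0,0.001,0,1,0,0,0,0]

```text
time: 22.4
position: [0.6003, -0.0062, 0.027]
tool_rot: [-0.0, 1.0, -0.0, 0.001]
ft_force: [0.9, 0.0, -4.0]
grip_width: 0.0498
grip_force: 45.0
```

Call:
servo_tool:
  rows: [1,0,0,0.001,0,1,0,0,0,0]

```text
time: 22.57
position: [0.5998, -0.0062, 0.0254]
tool_rot: [-0.0, 1.0, -0.0, 0.0]
ft_force: [-0.0, -0.1, -4.6]
grip_width: 0.05
grip_force: 45.0
```

Call:
servo_tool:
  rows: [1,0,0,0.001,0,1,0,0,0.001,0,1,0,0,0,0]

```text
time: 22.82
position: [0.5995, -0.0061, 0.0228]
tool_rot: [-0.0, 1.0, 0.0, -0.0]
ft_force: [-0.2, 0.2, -3.4]
grip_width: 0.05
grip_force: 45.0
```

Call:
servo_tool:
  rows: [1,0,0,0.001,0,1,0,0,0,0]

```text
time: 22.98
position: [0.5995, -0.0061, 0.0218]
tool_rot: [-0.0, 1.0, 0.0, -0.0]
ft_force: [0.0, 0.3, -4.1]
grip_width: 0.0497
grip_force: 45.0
```

Call:
servo_tool:
  rows: [1,0,0,0.0005,0,1,0,0,0,0]

```text
time: 23.15
position: [0.5996, -0.0061, 0.0216]
tool_rot: [-0.0, 1.0, -0.0, -0.0]
ft_force: [-0.2, 0.5, -3.2]
grip_width: 0.0497
grip_force: 45.0
```

Call:
servo_tool:
  rows: [1,0,0,0.0005,0,1,0,0,0.0005,0,1,0,0,0,0]

```text
time: 23.4
position: [0.5996, -0.0061, 0.0215]
tool_rot: [-0.0, 1.0, -0.0, 0.0]
ft_force: [-3.0, 0.5, 5.8]
grip_width: 0.0494
grip_force: 45.0
```

Call:
servo_tool:
  rows: [-0.35,0,0,0,0,-0.35,0,0,0,0,-0.35,0,0,0,0,-0.35,0,0,0,0,-0.35,0,0,0,0]

```text
time: 23.82
position: [0.5999, -0.0061, 0.0205]
tool_rot: [-0.0, 1.0, -0.0, 0.0]
ft_force: [0.3, 0.6, -0.0]
grip_width: 0.0585
grip_force: 0.0
```

Call:
servo_tool:
  rows: [-0.5,0,0,-0.01,0,-1,0,0,-0.02,0,-1,0,0,-0.035,0,-1,0,0,-0.04,0,-1,0,0,-0.04,0]

```text
time: 24.23
position: [0.599, -0.006, 0.1671]
tool_rot: [-0.0, 1.0, 0.0, -0.001]
ft_force: [0.4, -0.6, -0.1]
grip_width: 0.0824
grip_force: 0.0
```

Call:
servo_tool:
  rows: [-1,0,0,-0.03,0,-1,0,0,-0.01,0,-1,0,0,0,0]

```text
time: 24.48
position: [0.6018, -0.0064, 0.2097]
tool_rot: [-0.0, 1.0, -0.001, 0.004]
ft_force: [0.6, -0.3, -0.2]
grip_width: 0.0868
grip_force: 0.0
```

Run:
```python
from h import *
p=wrist(); o=robot.get_obs(); print(o['position'],o['grip_width']); holders(p,['medium','large'])
print(topfit(p,(.5985,-.005),.026,.042),topfit(p,(.527,.178),.032,.072)); save({'pixels':cv2.resize(p['pixels'][60:260,80:560],None,fx=1.6,fy=1.6,interpolation=2)},'w9')
```

```text
[ 0.60016479 -0.00616893  0.20705069] 0.08677969529036171
medium 0.65 [320. 180.] [ 0.599  -0.0057] d 80.3 [161. 137. 109.]
large 0.6 [187. 139.] [ 0.5479 -0.1709] d 93.9 [162. 138. 110.]
large 0.21 [320. 183.] [ 0.6023 -0.0055] d 55.5 [144. 147. 148.]
(array([ 0.5983, -0.0063]), np.float64(13.5), array([0.0002, 0.0005])) (array([0.5281, 0.1767]), np.float64(23.8), array([0.0004, 0.0002]))
```

View pics/w9.png

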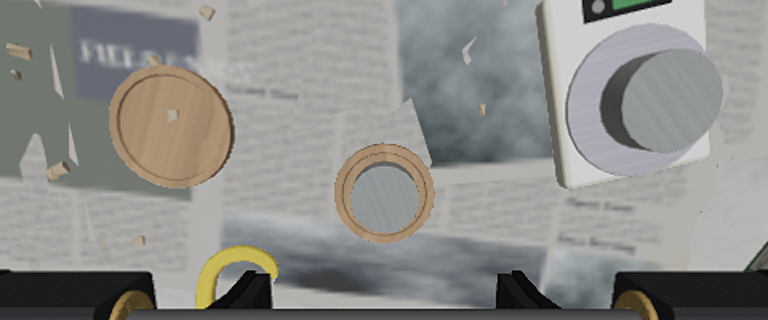

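The medium weight is seated at crop (385,197), and the large holder at (171,126) is empty. Now for the large weight.

Call:
servo_tool:
  rows: [-1,0.008,0.02,0,0,-1,0.014,0.036,0,0,-1,0.015,0.038,0,0,-1,0.015,0.038,0,0,-1,0.013,0.033,0,0]

```text
time: 25.05
position: [0.5316, 0.1605, 0.2027]
tool_rot: [-0.0, 1.0, -0.0, -0.003]
ft_force: [0.2, -0.0, 0.2]
grip_width: 0.0869
grip_force: 0.0
```

Call:
servo_tool:
  rows: [-1,0.008,0.019,0,0,-1,0,0,0,0,-1,0,0,0,0,-1,0,0,0,0]

```text
time: 25.38
position: [0.5262, 0.1773, 0.204]
tool_rot: [-0.0, 1.0, -0.0, -0.001]
ft_force: [0.5, -0.5, 0.1]
grip_width: 0.087
grip_force: 0.0
```

Run:
```python
from h import *
p=wrist(); o=robot.get_obs(); print(o['position'],o['grip_width'])
f=topfit(p,(.527,.178),.032,.072); print(f); circ(p,f[0],.032,.072,(255,0,0))
save({'pixels':cv2.resize(p['pixels'][90:260,220:420],None,fx=3,fy=3,interpolation=2)},'w10')
```

```text
[0.52662345 0.17688628 0.20434697] 0.08669407975694726
(array([0.5257, 0.1774]), np.float64(20.1), array([0.0002, 0.0004]))
```

View pics/w10.png

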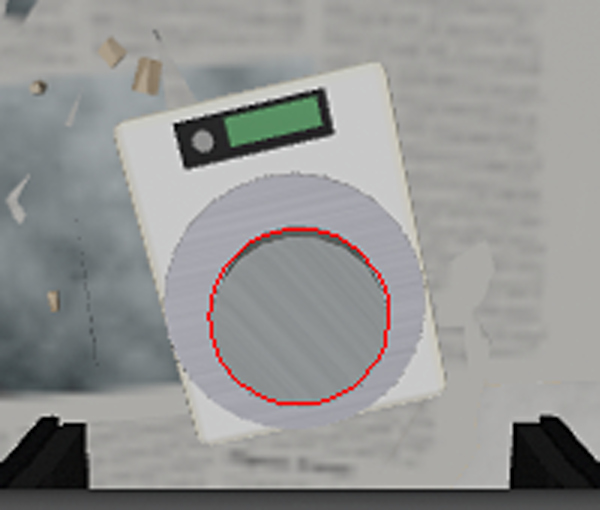

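The large weight's top is fitted (0.526, 0.177) and the TCP is right above it, so I'll descend 154 mm.

Call:
servo_tool:
  rows: [-1,0,0,0.015,0,-1,0,0,0.03,0,-1,0,0,0.035,0,-1,0,0,0.03,0,-1,0,0,0.02,0]

```text
time: 25.85
position: [0.5257, 0.176, 0.0725]
tool_rot: [0.001, 1.0, -0.0, -0.002]
ft_force: [-0.9, -0.3, 0.2]
grip_width: 0.0872
grip_force: 0.0
```

Call:
servo_tool:
  rows: [-1,0,0,0.014,0,-1,0,0,0.008,0,-1,0,0,0.003,0,-1,0,0,0,0,-1,0,0,0,0]

```text
time: 26.27
position: [0.5274, 0.1774, 0.0511]
tool_rot: [0.0, 1.0, 0.0, 0.001]
ft_force: [-1.0, -0.1, -0.4]
grip_width: 0.0873
grip_force: 0.0
```

Call:
servo_tool:
  rows: [-0.55,0,0,0,0,1,0,0,0,0,1,0,0,0,0,1,0,0,0,0,1,0,0,0,0]
  newtons: 55

```text
time: 26.68
position: [0.5268, 0.1777, 0.051]
tool_rot: [-0.001, 1.0, -0.0, 0.0]
ft_force: [-1.2, 0.2, 2.4]
grip_width: 0.0618
grip_force: 55.2
```

Call:
servo_tool:
  rows: [1,0,0,0,0,1,0,0,0,0,1,0,0,0,0]

```text
time: 26.93
position: [0.5268, 0.1777, 0.0511]
tool_rot: [-0.001, 1.0, -0.0, 0.0]
ft_force: [-0.4, -2.1, 5.4]
grip_width: 0.0618
grip_force: 55.0
```

Call:
servo_tool:
  rows: [1,0,0,-0.005,0,1,0,0,-0.015,0,1,0,0,-0.03,0,1,0,0,-0.035,0,1,-0.001,-0.01,-0.035,0]

```text
time: 27.35
position: [0.5253, 0.1692, 0.1699]
tool_rot: [-0.001, 1.0, 0.001, -0.003]
ft_force: [1.3, 0.1, -5.7]
grip_width: 0.0617
grip_force: 55.0
```

Call:
servo_tool:
  rows: [1,-0.0015,-0.022,-0.02,0,1,-0.002,-0.034,0,0,1,-0.002,-0.036,0,0,1,-0.0025,-0.038,0,0,1,-0.0025,-0.038,0,0]

```text
time: 27.77
position: [0.5366, -0.0007, 0.1896]
tool_rot: [-0.001, 1.0, 0.001, -0.001]
ft_force: [0.5, 0.7, -5.6]
grip_width: 0.0619
grip_force: 55.0
```

Call:
servo_tool:
  rows: [1,-0.0025,-0.038,0,0,1,-0.002,-0.038,0,0,1,-0.002,-0.036,0,0,1,-0.0015,-0.03,0,0,1,-0.001,-0.018,0,0]

```text
time: 28.18
position: [0.5466, -0.1633, 0.1893]
tool_rot: [0.001, 1.0, 0.0, -0.001]
ft_force: [0.9, 0.2, -6.1]
grip_width: 0.0622
grip_force: 55.0
```

Call:
servo_tool:
  rows: [1,0,-0.01,0,0,1,0,0,0,0,1,0,0,0,0,1,0,0,0,0]

```text
time: 28.52
position: [0.5464, -0.168, 0.1899]
tool_rot: [-0.001, 1.0, 0.001, -0.001]
ft_force: [-0.3, 0.8, -5.4]
grip_width: 0.062
grip_force: 55.0
```

Run:
```python
from h import *
p=wrist(); o=robot.get_obs(); print(o['position'],o['grip_width'],o['grip_force'],o['ft_force'],o['tool_rot']); holders(p,['large'])
save(p,'w11')
```

```text
[ 0.54659953 -0.16799472  0.19008436] 0.06146529393992137 54.99766409397125 [-0.57139027 -0.49120137 -6.55946961] [-1.09446595e-03  9.99998707e-01  8.47851728e-04 -8.18141581e-04]
large 0.91 [315. 179.] [ 0.5334 -0.1738] d 73.1 [172. 147. 117.]
```

View pics/w11.png

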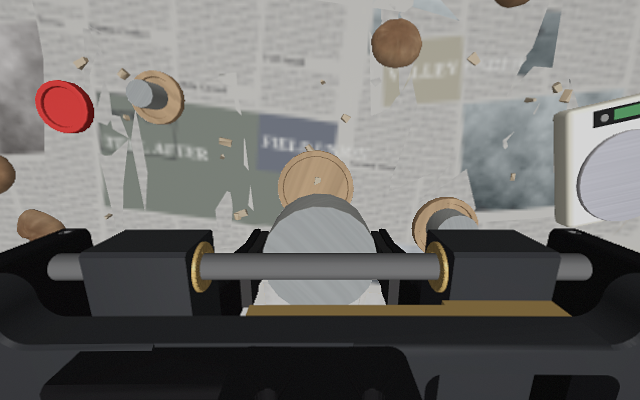

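The large weight is held upright at (319,235) and its holder is at (315,180). Shift −4 mm in y and lower.

Call:
servo_tool:
  rows: [1,-0.001,-0.004,0.015,0,1,0,0,0.03,0,1,0,0,0.035,0,1,0,0,0.03,0,1,0,0,0.022,0]

```text
time: 29.03
position: [0.5473, -0.1721, 0.0564]
tool_rot: [-0.001, 1.0, 0.001, -0.001]
ft_force: [-0.8, -0.7, -4.8]
grip_width: 0.0623
grip_force: 55.0
```

Call:
servo_tool:
  rows: [1,0,0,0.016,0,1,0,0,0.01,0,1,0,0,0.005,0,1,0,0,0.002,0,1,0,0,0,0]

```text
time: 29.45
position: [0.5489, -0.174, 0.026]
tool_rot: [-0.001, 1.0, -0.0, 0.0]
ft_force: [0.1, -0.6, -5.6]
grip_width: 0.0621
grip_force: 55.0
```

Call:
servo_tool:
  rows: [1,0,0,0.001,0,1,0,0,0.001,0,1,0,0,0,0]

```text
time: 29.7
position: [0.5488, -0.1744, 0.0244]
tool_rot: [-0.0, 1.0, -0.0, 0.001]
ft_force: [-0.7, -0.1, -5.3]
grip_width: 0.0617
grip_force: 55.0
```

Call:
servo_tool:
  rows: [1,0.001,0.0015,0.001,0,1,0,0,0.001,0,1,0,0,0,0]

```text
time: 29.95
position: [0.547, -0.1725, 0.0216]
tool_rot: [-0.0, 1.0, 0.0, -0.0]
ft_force: [1.0, 0.1, -4.8]
grip_width: 0.0615
grip_force: 55.0
```

Call:
servo_tool:
  rows: [1,0,0,0.001,0,1,0,0,0,0]

```text
time: 30.12
position: [0.5472, -0.1726, 0.0211]
tool_rot: [-0.0, 1.0, -0.0, -0.0]
ft_force: [-1.5, 0.7, -0.4]
grip_width: 0.0615
grip_force: 55.0
```

Call:
servo_tool:
  rows: [1,0,0,0.0005,0,1,0,0,0,0]

```text
time: 30.28
position: [0.5472, -0.1726, 0.021]
tool_rot: [-0.0, 1.0, -0.0, 0.0]
ft_force: [-2.5, 2.0, 5.0]
grip_width: 0.0627
grip_force: 55.0
```

Call:
servo_tool:
  rows: [-0.65,0,0,0,0,-0.65,0,0,0,0,-0.65,0,0,0,0,-0.65,0,0,0,0,-0.65,0,0,0,0]

```text
time: 30.7
position: [0.5476, -0.1728, 0.02]
tool_rot: [-0.0, 1.0, -0.0, 0.0]
ft_force: [-0.1, 0.4, -0.5]
grip_width: 0.0714
grip_force: 0.0
```

Call:
servo_tool:
  rows: [-0.8,0,0,-0.01,0,-1,0,0,-0.02,0,-1,0,0,-0.035,0,-1,0,0,-0.04,0,-1,0,0,-0.04,0]

```text
time: 31.12
position: [0.5466, -0.1723, 0.1666]
tool_rot: [-0.0, 1.0, 0.0, -0.001]
ft_force: [0.4, -0.7, -0.2]
grip_width: 0.0865
grip_force: 0.0
```

Call:
servo_tool:
  rows: [-1,0,0,-0.035,0,-1,0,0,-0.02,0,-1,0,0,0,0,-1,0,0,0,0]

```text
time: 31.45
position: [0.5479, -0.1729, 0.2221]
tool_rot: [-0.0, 1.0, -0.001, 0.002]
ft_force: [0.2, 0.2, -0.3]
grip_width: 0.0868
grip_force: 0.0
```

Run:
```python
from h import *
p=wrist(); o=robot.get_obs(); print(o['position'],o['grip_width'],o['ft_force']); holders(p,['large'])
print(topfit(p,(.547,-.171),.032,.042))
t=robot.camera('top')
for n in ('jar_center','mushroom_center'): print(n,[np.round(d['at'],3) for d in robot.place_of(t,n)])
save({'pixels':np.vstack([p['pixels'][60:260],cv2.resize(t['pixels'][120:300,190:478],(640,400),interpolation=2)])},'w12')
```

```text
[ 0.54680956 -0.17234129  0.22031895] 0.08684383611282437 [0.2096902  0.63075568 0.36100644]
large 0.74 [320. 180.] [ 0.5473 -0.1726] d 91.9 [161. 138. 110.]
(array([ 0.548, -0.172]), np.float64(12.0), array([0.0018, 0.0003]))
jar_center [array([0.732, 0.076, 0.053]), array([ 0.446, -0.355,  0.01 ])]
mushroom_center []
```

View pics/w12.png

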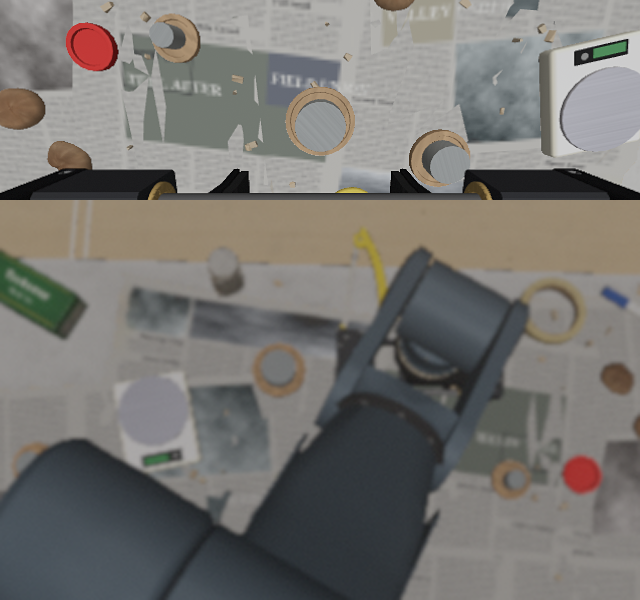

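The picture shows the large weight centred in its holder at (320,120), with the medium at (443,160), the tiny at (167,37), and the small seated earlier. The arm is clear of everything, and the jar detection is within about 5 mm of where it started. The mushroom is hidden from the top camera behind the arm, and no move went near it. I'm handing in.

```bash
python3 -c "
from rig import robot
print(robot.hand_in())"
```

```text
the job is handed in; nothing more can be done
None
```

All four weights were set down, each in the holder of its own size, with the gripper released and clear, and the job was handed in at about 31.5 s of the 112 s allowed; hand-in gave no verdict, the jar measured within about 5 mm of its start, and the mushroom was hidden in the last check, though no move went near it.

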